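Fetch the hose connector from the fittings carousel and stand it on the balance

ROBOT

A 7-joint arm with a two-finger parallel gripper is mounted at the origin on the work surface. World frame = base frame: x ahead of the robot, y to its left, z up, the work surface at z = 0. Lengths are in mm, angles in rad, forces in N, time in s.
With the tool pointing down it reaches from about 350 to 900 mm from the base axis. Payload 8.1 kg.
Tool frame: the origin (TCP) lies midway between the tips of the shut fingers; the grasp point (between the pads) lies 19 mm behind it; z points along the fingers, y is the line along which they close (so a half turn about z gives the same grasp; the last joint's range is limited). The gripper opens to 92 mm and grips with 3 to 60 N. Pads are 19 mm wide; open, the fingers measure 130 mm over their backs; the gripper's body (75 mm by 190 mm) begins 47 mm behind the grasp point.
Start: joints at [1.104, 0.434, 0.025, 1.573, -0.012, 1.134, -0.075], TCP at [222.37, -584.117, 226.742] pointing down, gripper open.
Joint ranges: [-2.62, 2.62], [-0.44, 2.09], [-1.27, 1.32], [0.08, 2.57], [-1.32, 4.46], [0.12, 2], [-2.74, 2.74]. Speed limits (rad/s): [2.22, 2.22, 3.01, 3.01, 3.14, 3.14, 3.14].

INTERFACE

Orientations are given as [roll, pitch, yaw] about the fixed x, y, z axes, in that order (R = Rz(yaw) Ry(pitch) Rx(roll)).
In Python, from station import status, vision, job gives the robot as it stands.
- The arm moves only by the shell command python3 -m crank 'ROWS' [OPENING]. ROWS is a JSON object of lists of equal length, an entry for each row: "travel": the shift along the tool's x, y, z in mm, a list of three; "turn": the turn, a rotation vector about the tool's x, y, z in rad, a list of three. In form: {"travel": [[x, y, z], ...], "turn": [[ax, ay, az], ...]}. A call has 1 to 8 rows; each row shifts and turns the commanded pose from where the row before left it, along the tool's axes as they then stand; what a row does not reach is not made up. A row lasts 1/10 s, in which the tool goes at most 50 mm and 8.59 degrees, less where a joint would pass 70% of its speed; a pose out of reach is approached as far as the arm can. A call with a gripper value outside its range is refused whole. OPENING is the finger opening in mm, from 0 to 91.8, set as the call begins (- or left out, the last holds). The fingers move at their own pace and stop on an object; the grip force is fixed at half the most. Time passes only in rows, so rows that do not move let the fingers close. It gives the time, the measured TCP pose, the force, the opening and the grip force at its end, in the units of the state.
- status.sense(): the state, without advancing time (a new reading comes with each control period).
- vision.capture(name): name is "scene" or "top"; returns a dict with "color" (480x640x3 uint8, red, green, blue), "mtx" (3x3 intrinsics, pixels), "view" (4x4, takes a point from world to camera coordinates). Camera axes: x right, y down, z forward; pixel columns grow to the right and rows downward; lengths in mm; the calibration is good to about 2 mm. A picture is of the moment at which its call begins. There is no depth.
- job.sign_off(): hands the job in; it is judged then, once.
The state is a dict: "time": time; "q": joint angles; "qd": joint speeds; "joint_efforts": joint torques, N m; "ee_pos": TCP position; "tcp_rot": TCP orientation; "contact_force": force on the tool from outside, world axes, zero at the start; "ft_torque": the same for the moment, N m; "width": opening from 0.0 (shut) to 1.0 (fully open); "grip_force": force on a finger pad.
Only numpy, scipy, OpenCV 4.12 (cv2) and the standard library are available. Lean on these libraries where they do the work, as an engineer would, in place of code of your own. Each camera call takes 0.05 s, during which the arm holds its last target. There are 200 camera calls.

TASK

The barbed hose connector has to be weighed. Turn the fittings carousel smoothly by its centre handle until the compartment with the connector is squarely at the front opening of the wire guard, let go of the handle, then take the connector out and stand it upright near the middle of the balance pan, setting it down rather than dropping it.

Things in the scene. Friction and masses are not known exactly. Their poses are not given: they have to be found in the camera images.
- connector: upright steel fitting, 58 mm tall: hex foot 40 mm over corners, 8 high; smooth round body 24 mm diameter from 8 to 42 mm up (grip here); on top a barbed stem 15 mm wide. Tallest fitting, the only one with a stem of three barbs. Origin: centre of underside, z up. Stands on the disc 100 mm from the axis; starts left or right of the opening, 45 to 75 deg round, under the guard
- hub (a point): middle of the carousel's white handle bar, 56 x 14 x 27 mm high, x along the bar, on the vertical turning axis, 112 mm above the table. Turns the carousel 1:1, either way, light (0.03 N m); stays where left. Dark disc 292 mm across, top 22 mm above table; fittings ride loose on its rubber face (a jerk slides or tips them) in six compartments, dividers to 37 mm, rim to 34 mm; boss 56 mm across to 58 mm.
- stand: fixed base plate 320 x 320 x 8 mm with corner posts and a flat steel-wire guard over the disc, top 89 mm above the table. Origin: on the table, on the turning axis; z up; -x points through the middle of the front opening, roughly to the robot. The opening, 75 mm either side of the x axis, runs from the front edge to 85 mm behind the axis; sides and rear are covered
- pan (a point): centre of the top face of the round steel pan of the white balance (280 x 190 mm, fixed). The pan is 120 mm in diameter, its top 73 mm above the table, higher than the rest of the balance. z up
Things that resemble listed ones, but are neither listed nor needed, are in the scene too. Leave any blue or purple look-alike of the connector alone.

How it is judged (in metres and radians):
On the way, in this order (a step that is already met when the one before it is completed fails the run):
1. the carousel has been turned so that the connector, still standing in its compartment, is at the front opening (within 22 mm of the stand's -x axis), and the handle has been let go (angle between the x axis of hub and the x axis of stand, either way round above 0.7 rad and y of connector in the frame of stand between -0.022 and 0.022 m and x of connector in the frame of stand below -0.075 m and z of connector in the frame of stand below 0.03 m and angle between connector's own z axis and vertical below 0.17 rad and linear speed of connector below 0.02 m/s and contact force between the fingers and anything else below 0.1 N), for 0.2 s.
2. the connector is set down on the pan by the gripper, not dropped (its underside comes within 12 mm of the pan while still held) (contact force between the fingers and connector above 0.3 N and horizontal distance between connector and pan below 0.035 m and z of connector in the frame of pan below 0.012 m and angle between connector's own z axis and vertical below 0.26 rad), for 0.05 s.
At the end, for the whole second after the job is handed in: The connector stands upright (within 10 degrees) and still on the balance pan, its centre within 35 mm of the pan's centre (horizontal distance between connector and pan below 0.035 m and z of connector in the frame of pan between -0.006 and 0.006 m and angle between connector's own z axis and vertical below 0.17 rad and linear speed of connector below 0.02 m/s); the robot touches nothing.
It also fails if it takes over 58 s, if anything falls off the work surface, if the arm or the gripper's body presses on something with over 40 N, if the wrist force passes 120 N, or if a joint passes its speed limit or range.

## Working session

There is one attempt and no reset: what is moved stays moved. The work goes in short steps, Python scripts to look and compute and a shell command to move; the robot and the scene stay as the last step left them, time stands still between calls to the robot, and variables do not carry over. Pictures are saved under pics/ and viewed, at most 10 in all, crops included, and the job is handed in when it is done.

```bash
ls; mkdir -p pics; python3 - <<'E'
from station import status, vision, job
import cv2
s=status.sense()
print(s)
for n in("scene","top"):
    c=vision.capture(n); cv2.imwrite(f"pics/{n}0.png",c["color"][:,:,::-1]); print(c["mtx"],c["view"])
E
```

```text
pics
{'time': 0.0, 'q': array([ 1.10437826,  0.43522851,  0.0249616 ,  1.5740835 , -0.01159288,
        1.13400119, -0.07508499]), 'qd': array([-0.00067949, -0.00139054, -0.00030971, -0.00026909,  0.0001096 ,
        0.00047855, -0.0006766 ]), 'joint_efforts': array([-1.17896707e-03, -6.67858458e+01,  9.84783545e-01, -3.14458787e+01,
       -6.06735097e-02,  4.26524284e-02,  1.25378838e-04]), 'ee_pos': array([ 222.17340076, -583.63555543,  225.94666751]), 'tcp_rot': array([-3.14002361e+00,  1.44793819e-04,  3.63776856e-01]), 'contact_force': array([0.48433043, 0.51187194, 0.18982741]), 'ft_torque': array([-0.01112035,  0.04122117, -0.01016507]), 'grip_force': 0.0, 'width': 1.0011663696765907}
[[563.81269323   0.         322.38883181]
 [  0.         563.81269323 242.2640193 ]
 [  0.           0.           1.        ]] [[ 7.88611777e-01  6.14731985e-01 -1.40018283e-02 -4.80913869e+02]
 [ 3.93774245e-01 -5.22382490e-01 -7.56345409e-01 -1.79756320e+02]
 [-4.72264025e-01  5.90949338e-01 -6.54022607e-01  1.22296717e+03]
 [ 0.00000000e+00  0.00000000e+00  0.00000000e+00  1.00000000e+00]]
[[471.15577828   0.         317.40818924]
 [  0.         471.15577828 239.64499102]
 [  0.           0.           1.        ]] [[ 1.68897932e-03 -9.99330782e-01 -3.65394986e-02 -2.58388272e+01]
 [-9.87082999e-01  4.18762222e-03 -1.60154977e-01  6.31508884e+02]
 [ 1.60200812e-01  3.63380163e-02 -9.86415353e-01  7.19542448e+02]
 [ 0.00000000e+00  0.00000000e+00  0.00000000e+00  1.00000000e+00]]
```

View pics/scene0.png

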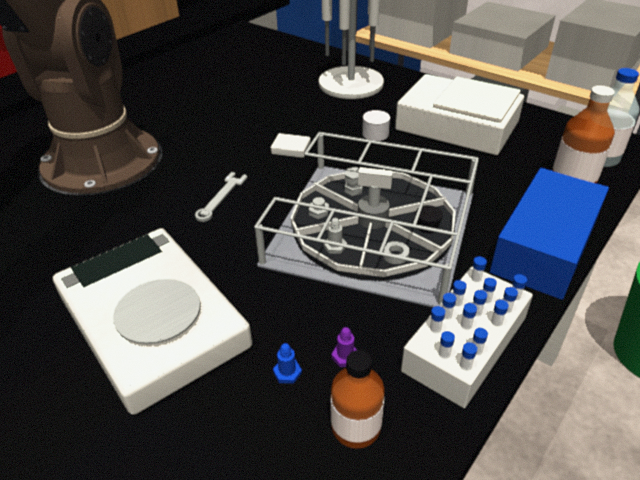

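View pics/top0.png

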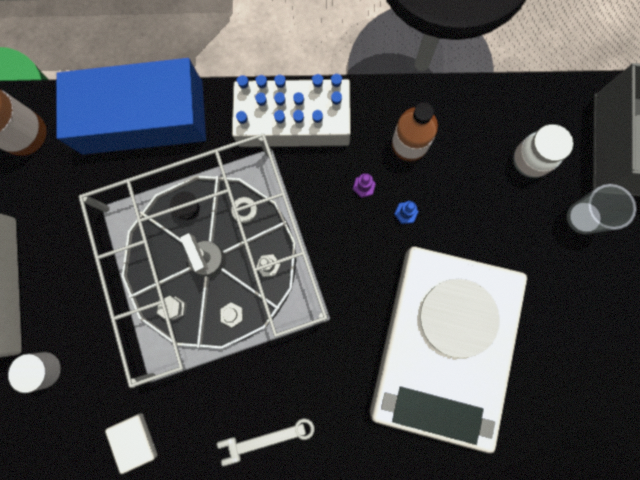

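Both views show the carousel left of centre (top view, around 205,260) with the balance on the right (pan about 459,318). Candidate fittings in the top view are at (268,264), (172,308) and (231,314). I'll zoom in to identify the connector.

```bash
cat > h.py <<'E'
import numpy as np, cv2
from station import vision, status
def ray(c,uv,z):
    R=c["view"][:3,:3];t=c["view"][:3,3];o=-R.T@t
    d=R.T@np.linalg.inv(c["mtx"])@np.array([uv[0],uv[1],1.])
    return (o+d*(z-o[2])/d[2])[:2]
def proj(c,p):
    q=c["mtx"]@(c["view"][:3,:3]@np.array(p,float)+c["view"][:3,3]); return q[:2]/q[2]
E
python3 - <<'E'
from h import *
t=vision.capture("top");s=vision.capture("scene")
a=cv2.resize(t["color"][130:390,75:335],(600,600),interpolation=cv2.INTER_CUBIC)
b=cv2.resize(s["color"][130:300,250:480],(797,589),interpolation=cv2.INTER_CUBIC)
cv2.imwrite("pics/tz.png",a[:,:,::-1]);cv2.imwrite("pics/sz.png",b[:,:,::-1])
for uv in [(82,197),(265,138),(327,318),(132,384)]: print(uv,ray(t,uv,89))
for uv in [(268,264),(172,308),(231,314)]:print(uv,ray(t,uv,40), ray(t,uv,58),proj(s,[*ray(t,uv,40),40]))
# pan contour
hsv=cv2.cvtColor(t["color"],cv2.COLOR_RGB2HSV)
print(t["color"][318,459],t["color"][265,440],t["color"][318,510])
g=t["color"][:,:,2].astype(int)
print(g[318,400:525:3])
E
```

```text
(82, 197) [696.13902645 350.04358926]
(265, 138) [791.82480885  56.89640241]
(327, 318) [505.33597397 -42.74364059]
(132, 384) [407.2341601  249.61163496]
(268, 264) [592.8234462   55.22529478] [590.84336459  52.65752715] [334.25469592 239.04537873]
(172, 308) [520.82916712 211.7341284 ] [520.53214982 205.50753629] [353.52425522 181.72680299]
(231, 314) [511.2770752  114.14682848] [511.20336432 110.20160794] [317.92094988 204.60826427]
[225 226 219] [235 238 243] [236 239 242]
[242 243 242 242 242 240 155 198 218 218 217 216 215 218 214 217 218 216
 217 218 220 218 218 217 218 219 220 218 217 217 214 217 218 226 243 243
 242 243 243 231  55  22]
```

View pics/tz.png

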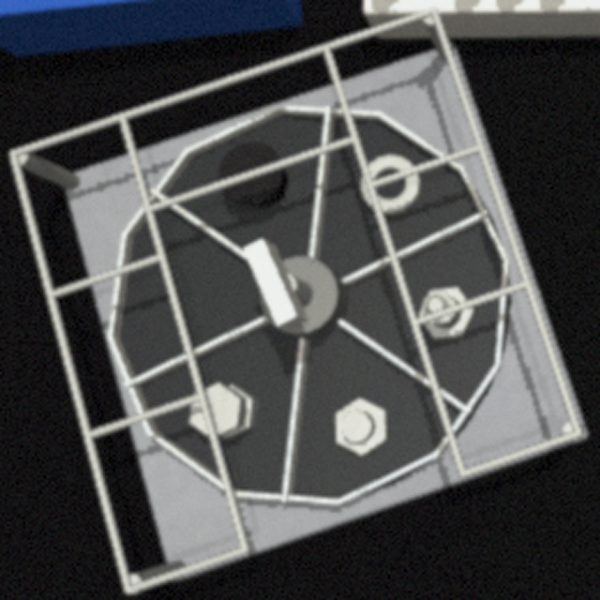

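View pics/sz.png

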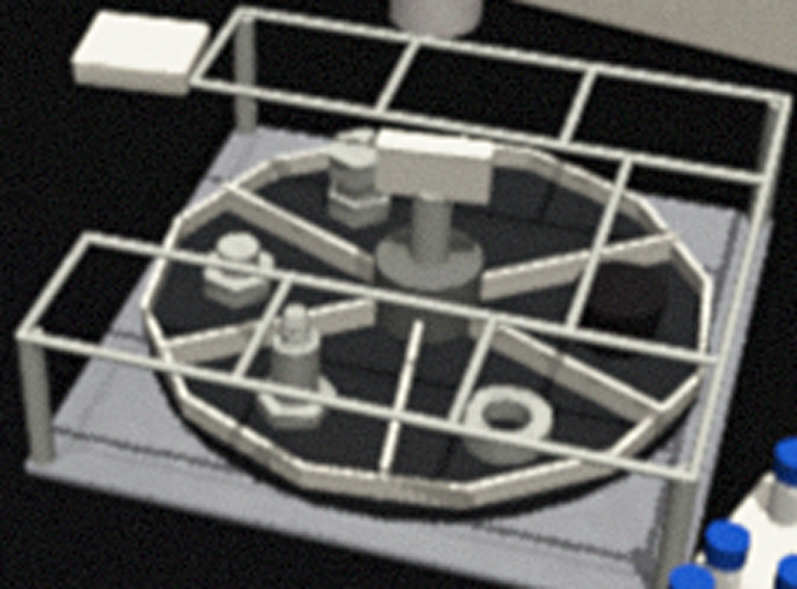

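Top crop: the connector is under the right guard strip, stem tip at crop (436,309), foot at (445,310). The scene crop confirms the tall barbed one, at crop (295,370). The handle bar's top face runs from about crop (258,243) to (284,322), along the stand x axis. I'll now work out the numbers.

```bash
python3 - <<'E'
from h import *
t=vision.capture("top");s=vision.capture("scene")
k=260/600
f=lambda x,y:(75+x*k-.28,130+y*k-.28)
C=np.array([600.1,153.5]);th=.327
# handle: bright white blob in the top view near the hub (top face z 125.5)
m=(t["color"].min(2)>225).astype(np.uint8); m2=np.zeros_like(m); m2[228:280,178:210]=m[228:280,178:210]
cs,_=cv2.findContours(m2,0,2); c=max(cs,key=cv2.contourArea); r=cv2.minAreaRect(c); print("bar",r)
b=np.array([ray(t,p,125.5) for p in cv2.boxPoints(r)]); print(b.mean(0)); e=[b[i+1]-b[i] for i in(0,1)]
for v in e: print(np.linalg.norm(v),np.arctan2(v[1],v[0]))
for n,uv,z in(("tip",f(436,309),80),("foot",f(446,310),30)):
    p=ray(t,uv,z)-C; print(n,p+C,np.hypot(*p),np.degrees(np.arctan2(p[1],p[0])),proj(s,[*(p+C),z]))
# pan: by blue-ness / greyness in balance
for cam,n,(x0,y0,x1,y1) in((t,"top",(395,255,520,380)),(s,"scene",(95,265,215,360))):
    im=cam["color"].astype(int); m=((im[:,:,2]-im[:,:,0])<0).astype(np.uint8)
    m2=np.zeros_like(m); m2[y0:y1,x0:x1]=m[y0:y1,x0:x1]
    m2=cv2.morphologyEx(cv2.medianBlur(m2,5),cv2.MORPH_OPEN,np.ones((5,5)))
    cs,_=cv2.findContours(m2,0,2); c=max(cs,key=cv2.contourArea); h=cv2.convexHull(c)
    P=np.array([ray(cam,p[0],73) for p in h]).astype(np.float32)
    print(n,cv2.fitEllipse(h),cv2.minEnclosingCircle(P),cv2.fitEllipse(P) )
E
```

```text
bar ((191.70001220703125, 251.9000244140625), (34.435447692871094, 9.391485214233398), 63.43495178222656)
[601.82551302 156.95804022]
13.864728671697488 -1.0998214023837387
52.522090808678534 -2.6442957988306564
tip [589.03634987  56.36073362] 97.76728198893053 -96.4976876272843 [332.82361116 219.26837181]
foot [593.83402263  56.67254648] 97.0299862307081 -93.70260857546616 [335.24570693 243.31638308]
top ((457.63433837890625, 318.8851623535156), (80.05792999267578, 82.6580581665039), 104.86076354980469) ((505.5575256347656, -241.48678588867188), 62.669498443603516) ((505.1127624511719, -241.7930450439453), (120.11447143554688, 125.48392486572266), 21.727895736694336)
scene ((155.8041534423828, 319.0417175292969), (118.37496948242188, 155.67242431640625), 86.25735473632812) ((512.48291015625, -260.3209228515625), 120.95317840576172) ((512.8092041015625, -250.99778747558594), (196.96658325195312, 239.56124877929688), 84.41051483154297)
```

```bash
python3 -m crank '{"travel":[[15,-13.5,0],[31,-28,0],[31,-28,0],[31,-28,0],[31,-28,0],[31,-28,0],[31,-28,0],[31,-28,0]],"turn":[[0,0,0],[0,0,0],[0,0,0],[0,0,0],[0,0,0],[0,0,0],[0,0,0],[0,0,0]]}' 60
python3 -m crank '{"travel":[[31,-28,0],[31,-28,0],[31,-28,0],[31,-28,0],[31,-28,0],[31,-28,0],[31,-28,0],[31,-28,0]],"turn":[[0,0,0],[0,0,0],[0,0,0],[0,0,0],[0,0,0],[0,0,0],[0,0,0],[0,0,0]]}'
python3 -m crank '{"travel":[[31,-28,0],[31,-28,0],[31,-28,0],[20,-18,0],[12,-11,0],[8,-6,0],[3,-2,0],[0,0,0]],"turn":[[0,0,0],[0,0,0],[0,0,0],[0,0,0],[0,0,0],[0,0,0],[0,0,0],[0,0,0]]}'
python3 -c "
from station import status;print(status.sense()['q'])"
```

```text
time: 1.1
ee_pos: [365.2, -304.2, 226.9]
tcp_rot: [3.141, -0.0, 0.364]
contact_force: [-0.2, -0.2, -0.7]
width: 0.651
grip_force: 0.0
time: 1.9
ee_pos: [517.3, -6.7, 226.9]
tcp_rot: [3.141, -0.0, 0.363]
contact_force: [0.4, -0.9, 0.8]
width: 0.653
grip_force: 0.0
time: 2.7
ee_pos: [600.9, 152.2, 226.7]
tcp_rot: [3.141, 0.0, 0.363]
contact_force: [0.3, -0.7, -0.4]
width: 0.653
grip_force: 0.0
[-0.09689104  0.45487289 -0.34819086  1.56253285  0.16530932  1.15363556
 -1.68779894]
```

```bash
for i in 1 2; do :; done
python3 -m crank '{"travel":[[0,0,0],[0,0,0],[0,0,0],[0,0,0],[0,0,0],[0,0,0],[0,0,0],[0,0,0]],"turn":[[0,0,-0.145],[0,0,-0.145],[0,0,-0.145],[0,0,-0.145],[0,0,-0.145],[0,0,-0.145],[0,0,-0.145],[0,0,-0.145]]}'
python3 -m crank '{"travel":[[0,0,0],[0,0,0],[0,0,0],[0,0,0],[0,0,0],[0,0,0],[0,0,0],[0,0,0]],"turn":[[0,0,-0.145],[0,0,-0.145],[0,0,-0.145],[0,0,-0.145],[0,0,-0.145],[0,0,-0.145],[0,0,-0.145],[0,0,-0.145]]}'
python3 -m crank '{"travel":[[0,0,0],[0,0,0],[0,0,0],[0,0,0],[0,0,0],[0,0,0],[0,0,0],[0,0,0]],"turn":[[0,0,-0.145],[0,0,-0.145],[0,0,-0.145],[0,0,-0.145],[0,0,-0.145],[0,0,-0.11],[0,0,0],[0,0,0]]}'
python3 - <<'E'
from h import *
print(status.sense()['q'])
s=vision.capture("scene"); cv2.imwrite("pics/s2.png",s["color"][60:300,230:530,::-1].repeat(2,0).repeat(2,1))
E
```

```text
time: 3.5
ee_pos: [600.7, 151.2, 226.9]
tcp_rot: [3.141, 0.001, 1.528]
contact_force: [0.2, -0.2, 0.0]
width: 0.653
grip_force: 0.0
time: 4.3
ee_pos: [600.7, 151.1, 226.8]
tcp_rot: [-3.14, 0.001, 2.688]
contact_force: [-0.4, 0.6, 0.0]
width: 0.654
grip_force: 0.0
time: 5.1
ee_pos: [600.8, 152.0, 226.6]
tcp_rot: [-3.141, -0.0, -2.769]
contact_force: [0.1, -0.7, -0.1]
width: 0.654
grip_force: 0.0
[ 0.31797894  0.65629437 -1.0803008   1.52674559  0.59039655  1.31651356
  1.11608156]
```

View pics/s2.png

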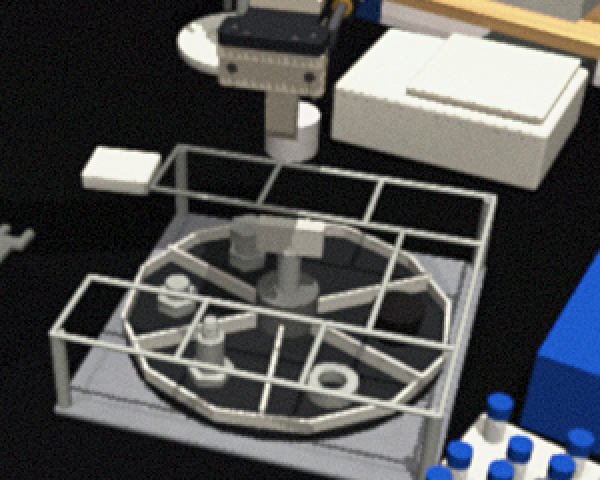

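The gripper (crop 285,100) is above the bar (crop 291,236) and lined up with it. Next I descend and close.

```bash

python3 -m crank '{"travel":[[0,2,15],[0,0,25],[0,0,25],[0,0,25],[0,0,20],[0,0,13],[0,0,7],[0,0,0]],"turn":[[0,0,0],[0,0,0],[0,0,0],[0,0,0],[0,0,0],[0,0,0],[0,0,0],[0,0,0]]}'
python3 -m crank '{"travel":[[0,0,0],[0,0,0],[0,0,0],[0,0,0],[0,0,0],[0,0,0],[0,0,0],[0,0,0]],"turn":[[0,0,0],[0,0,0],[0,0,0],[0,0,0],[0,0,0],[0,0,0],[0,0,0],[0,0,0]]}' 10
python3 -c "
from h import *
s=vision.capture('scene');print(proj(s,[600.1,153.5,112]));print(status.sense()['q'])"
```

```text
time: 5.95
ee_pos: [599.7, 155.0, 95.9]
tcp_rot: [3.142, -0.001, -2.765]
contact_force: [0.1, 0.2, 0.3]
width: 0.649
grip_force: 0.0
time: 6.75
ee_pos: [599.5, 157.1, 97.0]
tcp_rot: [3.139, 0.001, -2.763]
contact_force: [-1.5, 4.5, 0.4]
width: 0.193
grip_force: 30.0
[372.53887    178.43221322]
[ 0.27238136  0.77612813 -0.99642844  1.67224999  0.71727359  1.10108059
  1.0124142 ]
```

```bash

python3 -m crank '{"travel":[[0,1.5,0],[0,1.5,0],[0,0,0]],"turn":[[0,0,0],[0,0,0],[0,0,0]]}'
python3 -m crank '{"travel":[[0,0,0],[0,0,0],[0,0,0],[0,0,0],[0,0,0],[0,0,0],[0,0,0],[0,0,0]],"turn":[[0,0,0.01],[0,0,0.025],[0,0,0.04],[0,0,0.055],[0,0,0.065],[0,0,0.065],[0,0,0.065],[0,0,0.065]]}'
python3 -m crank '{"travel":[[0,0,0],[0,0,0],[0,0,0],[0,0,0],[0,0,0],[0,0,0],[0,0,0],[0,0,0]],"turn":[[0,0,0.065],[0,0,0.065],[0,0,0.065],[0,0,0.065],[0,0,0.065],[0,0,0.065],[0,0,0.065],[0,0,0.065]]}'
python3 -m crank '{"travel":[[0,0,0],[0,0,0],[0,0,0],[0,0,0],[0,0,0],[0,0,0],[0,0,0]],"turn":[[0,0,0.045],[0,0,0.03],[0,0,0.02],[0,0,0.01],[0,0,0],[0,0,0],[0,0,0]]}'
python3 - <<'E'
from h import *
s=vision.capture("scene");t=vision.capture("top")
a=cv2.resize(s["color"][130:300,260:470],(740,600)) [:,:,::-1]
b=cv2.resize(t["color"][130:390,75:335],(600,600))[:,:,::-1]
cv2.imwrite("pics/s3.png",cv2.resize(np.hstack([a,b]),(800,358)))
cv2.imwrite("pics/s3b.png",a)
E
```

```text
time: 7.1
ee_pos: [599.4, 157.2, 96.9]
tcp_rot: [-3.14, 0.0, -2.765]
contact_force: [-0.0, -1.8, 4.0]
width: 0.191
grip_force: 30.0
time: 7.9
ee_pos: [599.2, 158.1, 96.9]
tcp_rot: [3.141, 0.001, 3.125]
contact_force: [0.9, -1.5, 2.8]
width: 0.191
grip_force: 30.0
time: 8.7
ee_pos: [599.5, 159.1, 97.0]
tcp_rot: [3.139, 0.0, 2.605]
contact_force: [2.8, 2.2, 0.4]
width: 0.187
grip_force: 30.0
time: 9.4
ee_pos: [599.6, 159.2, 97.0]
tcp_rot: [3.139, -0.0, 2.504]
contact_force: [3.7, 4.7, 0.7]
width: 0.191
grip_force: 30.0
```

View pics/s3.png

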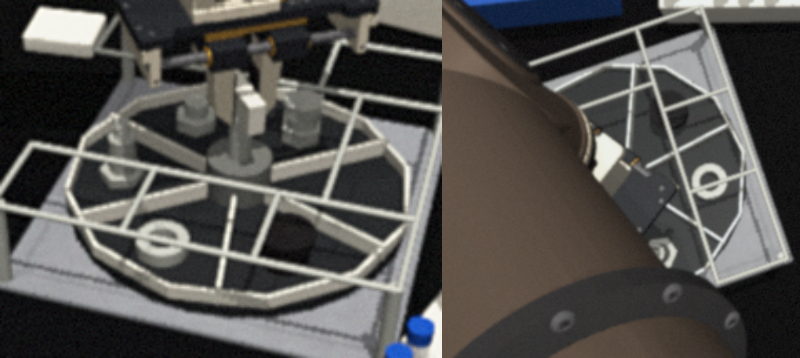

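The carousel turned. The connector (left crop: foot at (120,172), tip at (118,118)) is still standing and almost at the opening. I'll compute how much is left.

```bash
python3 - <<'E'
from h import *
s=vision.capture("scene")
H=np.array([600.3,157.]);th=.327;R=np.array([[np.cos(th),np.sin(th)],[-np.sin(th),np.cos(th)]])
for uv,z in(((317,212.5),26),((316,186),80)):
    p=ray(s,uv,z); q=R@(p-H); print(p,q,np.hypot(*q),np.degrees(np.arctan2(-q[1],-q[0])))
for d in range(-20,21,5):   # where foot/tip should be seen at given angle off the front
    a=th+np.pi+np.radians(d); p=H+100*np.array([np.cos(a),np.sin(a)]); print(d,proj(s,[*p,22]).round(1),proj(s,[*p,80]).round(1))
E
```

```text
[512.9916296  108.82976779] [-98.15436318 -17.57395235] 99.71520853531929 10.1509105723831
[508.21238912 113.78025003] [-101.09024077  -11.35068658] 101.72548778831342 6.4064924538877985
-20 [328.3 198.6] [328.1 173. ]
-15 [325.6 200.9] [325.2 175.2]
-10 [323.1 203.3] [322.7 177.5]
-5 [321.  205.8] [320.5 180. ]
0 [319.3 208.5] [318.7 182.6]
5 [317.9 211.3] [317.3 185.3]
10 [316.9 214.1] [316.2 188.1]
15 [316.3 217.1] [315.6 191. ]
20 [316.1 220.1] [315.4 194. ]
```

View pics/s3b.png

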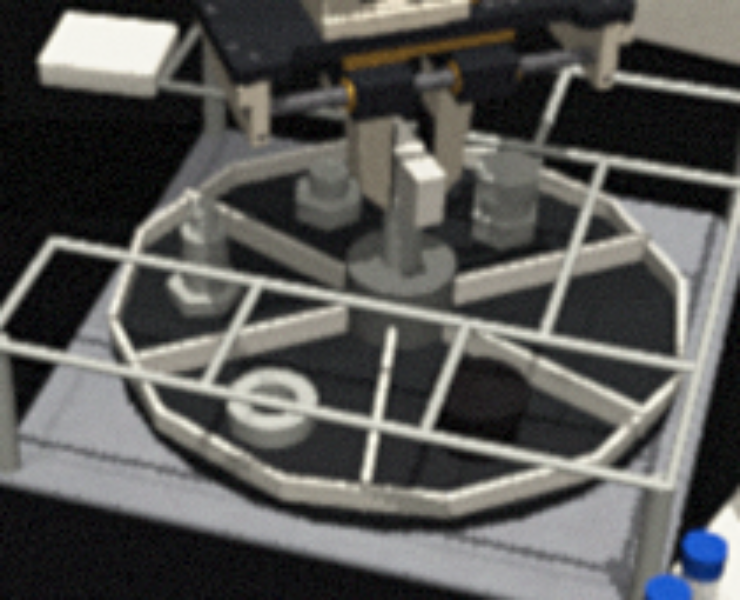

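```bash

python3 -m crank '{"travel":[[0,1,0],[0,1,0],[0,0,0],[0,0,0],[0,0,0],[0,0,0],[0,0,0],[0,0,0]],"turn":[[0,0,0.01],[0,0,0.03],[0,0,0.04],[0,0,0.03],[0,0,0.015],[0,0,0.005],[0,0,0],[0,0,0]]}'
python3 -m crank '{"travel":[[0,0,0],[0,0,0],[0,0,0],[0,0,0],[0,0,0],[0,0,0]],"turn":[[0,0,0],[0,0,0],[0,0,0],[0,0,0],[0,0,0],[0,0,0]]}' 60
python3 -m crank '{"travel":[[0,0,-10],[0,0,-20],[0,0,-25],[0,0,-25],[0,0,-25],[0,0,-20],[0,0,-5],[0,0,0]],"turn":[[0,0,0],[0,0,0],[0,0,0],[0,0,0],[0,0,0],[0,0,0],[0,0,0],[0,0,0]]}'
python3 - <<'E'
from h import *
print(status.sense()['q'])
s=vision.capture("scene")
cv2.imwrite("pics/s4.png",cv2.resize(s["color"][130:300,260:470],(740,600),interpolation=cv2.INTER_CUBIC) [:,:,::-1])
E
```

```text
time: 10.35
ee_pos: [599.9, 159.5, 96.9]
tcp_rot: [-3.141, -0.0, 2.373]
contact_force: [-1.2, -0.3, 6.2]
width: 0.192
grip_force: 30.0
time: 10.95
ee_pos: [600.1, 159.4, 96.6]
tcp_rot: [-3.141, 0.0, 2.374]
contact_force: [-0.0, -0.1, 0.2]
width: 0.635
grip_force: 0.0
time: 11.75
ee_pos: [600.5, 159.7, 227.6]
tcp_rot: [3.14, 0.001, 2.374]
contact_force: [-0.3, 0.3, -1.1]
width: 0.652
grip_force: 0.0
[ 0.16651398  0.55008043 -0.7949266   1.53451081  0.40798742  1.22778286
  0.11029702]
```

View pics/s4.png

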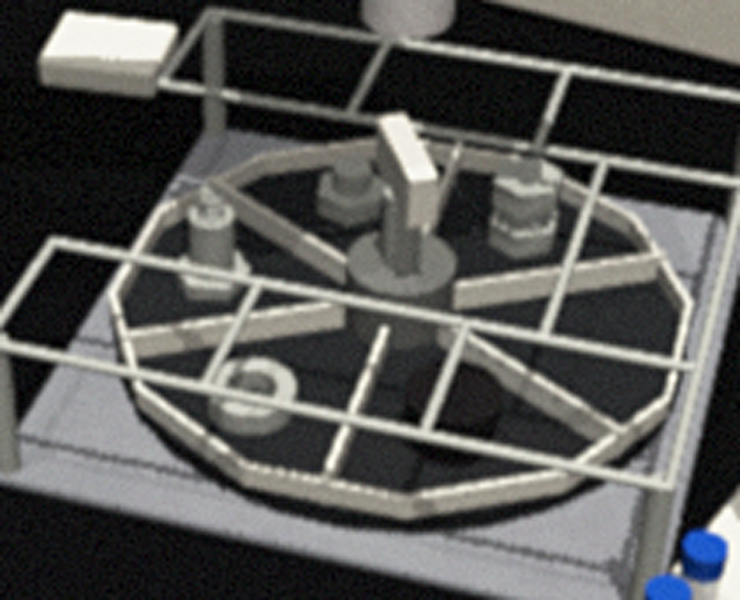

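The connector (tip at crop (208,187), foot at (215,274)) matches the predicted position for the middle of the front opening. The handle is free. Next I turn the tool and go over the connector.

```bash

python3 -m crank '{"travel":[[0,0,0],[0,0,0],[0,0,0],[0,0,0],[0,0,0],[0,0,0],[0,0,0],[0,0,0]],"turn":[[0,0,0.137],[0,0,0.137],[0,0,0.137],[0,0,0.137],[0,0,0.137],[0,0,0.137],[0,0,0.137],[0,0,0.137]]}' 50
python3 -m crank '{"travel":[[0,0,0],[0,0,0],[0,0,0],[0,0,0],[0,0,0],[0,0,0],[0,0,0],[0,0,0]],"turn":[[0,0,0.137],[0,0,0.137],[0,0,0.137],[0,0,0.137],[0,0,0.137],[0,0,0.137],[0,0,0.129],[0,0,0]]}'
python3 -m crank '{"travel":[[-20,0,0],[-30,1,0],[-29,0,0],[-15,0,15],[-5,0,30],[0,0,30],[0,0,20],[0,0,5]],"turn":[[0,0,0],[0,0,0],[0,0,0],[0,0,0],[0,0,0],[0,0,0],[0,0,0],[0,0,0]]}'
python3 -m crank '{"travel":[[0,0,0],[0,0,0]],"turn":[[0,0,0],[0,0,0]]}'
python3 - <<'E'
from h import *
s=vision.capture("scene")
print(status.sense()['q'],proj(s,[507,127,80]),proj(s,[507,127,127]))
cv2.imwrite("pics/s5.png",cv2.resize(s["color"][90:250,240:400],(600,600),interpolation=cv2.INTER_CUBIC) [:,:,::-1])
E
```

```text
time: 12.6
ee_pos: [599.4, 159.1, 225.0]
tcp_rot: [-3.139, 0.002, 1.272]
contact_force: [-0.6, -0.4, -0.1]
width: 0.547
grip_force: 0.0
time: 13.4
ee_pos: [599.5, 159.2, 225.3]
tcp_rot: [3.141, 0.002, 0.325]
contact_force: [0.3, -0.1, -0.0]
width: 0.547
grip_force: 0.0
time: 14.2
ee_pos: [504.8, 126.0, 124.0]
tcp_rot: [-3.141, 0.005, 0.33]
contact_force: [0.4, 0.5, -0.0]
width: 0.541
grip_force: 0.0
time: 14.4
ee_pos: [507.2, 127.0, 127.4]
tcp_rot: [-3.142, -0.001, 0.328]
contact_force: [0.1, -0.0, 0.3]
width: 0.546
grip_force: 0.0
[-0.09478263  0.40551671 -0.33142897  1.91962453  0.17311336  0.84225712
 -1.7598267 ] [320.07091108 182.33198861] [319.6175238  159.89798177]
```

View pics/s5.png

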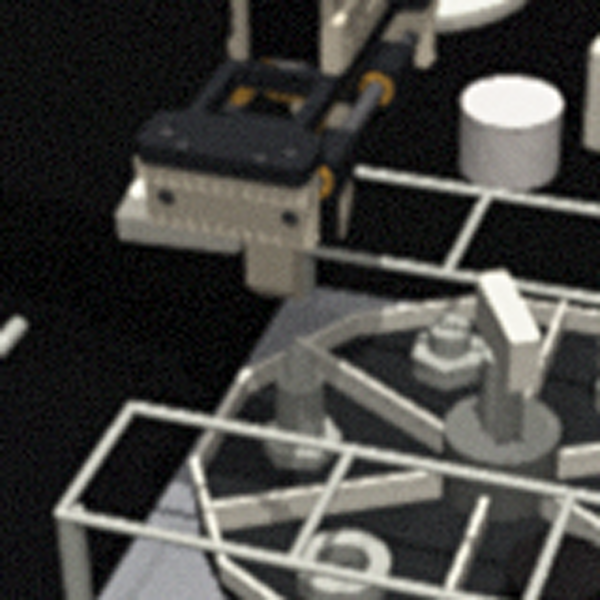

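The stem tip at crop (301,345) gives full pixel (320,182), which matches the aim point. I'll descend and grip.

```bash

python3 -m crank '{"travel":[[0,0,10],[0,0,20],[0,0,20],[0,0,18],[0,0,12],[0,0,7],[0,0,4],[0,0,0]],"turn":[[0,0,0],[0,0,0],[0,0,0],[0,0,0],[0,0,0],[0,0,0],[0,0,0],[0,0,0]]}'
python3 -m crank '{"travel":[[0,0,0],[0,0,0],[0,0,0],[0,0,0],[0,0,0],[0,0,0],[0,0,0],[0,0,0]],"turn":[[0,0,0],[0,0,0],[0,0,0],[0,0,0],[0,0,0],[0,0,0],[0,0,0],[0,0,0]]}' 15
python3 -m crank '{"travel":[[0,0,0],[0,0,0],[0,0,0]],"turn":[[0,0,0],[0,0,0],[0,0,0]]}'
```

```text
time: 15.25
ee_pos: [506.8, 126.8, 35.7]
tcp_rot: [3.142, 0.0, 0.327]
contact_force: [-0.2, 0.3, 0.1]
width: 0.547
grip_force: 0.0
time: 16.05
ee_pos: [507.0, 126.8, 36.0]
tcp_rot: [3.141, -0.0, 0.327]
contact_force: [-0.6, 0.1, 5.5]
width: 0.255
grip_force: 30.0
time: 16.35
ee_pos: [507.0, 126.8, 36.0]
tcp_rot: [3.141, -0.0, 0.327]
contact_force: [0.7, -1.2, 5.2]
width: 0.258
grip_force: 30.0
```

```bash

python3 -m crank '{"travel":[[0,0,-5],[0,0,-15],[0,0,-20],[0,0,-20],[0,0,-20],[0,0,-18],[0,0,-9],[0,0,-3]],"turn":[[0,0,0],[0,0,0],[0,0,0],[0,0,0],[0,0,0],[0,0,0],[0,0,0],[0,0,0]]}'
python3 -m crank '{"travel":[[-4,12,0],[-8,23,0],[-10,29,0],[-10,29,0],[-10,29,0],[-10,29,0],[-10,29,0],[-10,29,0]],"turn":[[0,0,0],[0,0,0],[0,0,0],[0,0,0],[0,0,0],[0,0,0],[0,0,0],[0,0,0]]}'
python3 -m crank '{"travel":[[-10,29,0],[-10,29,0],[-10,29,0],[-8,23,0],[-6,17,0],[-3,9,0],[-1,3,0],[0,0,0]],"turn":[[0,0,0],[0,0,0],[0,0,0],[0,0,0],[0,0,0],[0,0,0],[0,0,0],[0,0,0]]}'
python3 - <<'E'
from h import *
s=vision.capture("scene");e=status.sense()['ee_pos'];print(status.sense()['q'])
im=s["color"].copy()
for a in np.arange(0,6.28,.2):
    cv2.circle(im,tuple(int(v) for v in proj(s,[505.3+60*np.cos(a),-241.5+60*np.sin(a),73]).round()),1,(255,0,0),-1)
cv2.imwrite("pics/s6.png",cv2.resize(im[200:360,60:260],(750,600)) [:,:,::-1])
E
```

```text
time: 17.15
ee_pos: [507.0, 126.9, 146.5]
tcp_rot: [3.141, -0.001, 0.327]
contact_force: [0.3, 0.5, -1.3]
width: 0.254
grip_force: 30.0
time: 17.95
ee_pos: [504.3, -96.6, 144.6]
tcp_rot: [-3.141, 0.002, 0.326]
contact_force: [1.6, -0.3, -1.7]
width: 0.254
grip_force: 30.0
time: 18.75
ee_pos: [504.4, -241.1, 145.2]
tcp_rot: [-3.141, 0.001, 0.327]
contact_force: [0.3, 0.0, -1.9]
width: 0.256
grip_force: 30.0
[ 0.52100502  0.42568327 -0.23229586  1.81987422  0.12003594  0.91045008
 -1.00835056]
```

View pics/s6.png

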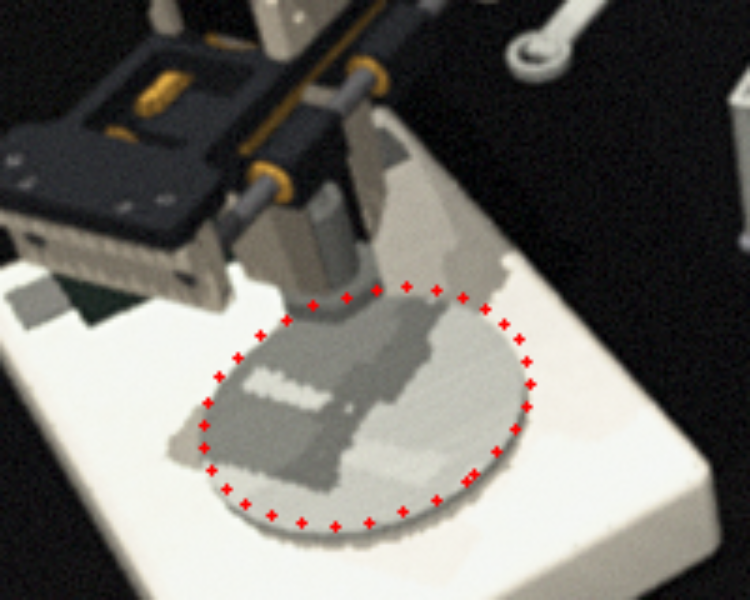

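The projected pan circle fits the pan in the picture (ellipse around crop (367,408)), and the connector is held upright above it. I'll lower it slowly.

```bash

python3 -m crank '{"travel":[[0,0,8],[0,0,15],[0,0,15],[0,0,9],[0,0,5],[0,0,2],[0,0,1],[0,0,0]],"turn":[[0,0,0],[0,0,0],[0,0,0],[0,0,0],[0,0,0],[0,0,0],[0,0,0],[0,0,0]]}'
python3 -m crank '{"travel":[[0,0,1],[0,0,1],[0,0,0],[0,0,0]],"turn":[[0,0,0],[0,0,0],[0,0,0],[0,0,0]]}'
```

```text
time: 19.6
ee_pos: [505.0, -241.4, 91.1]
tcp_rot: [3.141, -0.0, 0.327]
contact_force: [-0.5, -0.5, -0.9]
width: 0.252
grip_force: 30.0
time: 20.0
ee_pos: [504.8, -241.4, 88.8]
tcp_rot: [3.141, -0.0, 0.327]
contact_force: [0.1, 0.1, -1.5]
width: 0.256
grip_force: 30.0
```

```bash

python3 -m crank '{"travel":[[0,0,0.5],[0,0,0.5],[0,0,0],[0,0,0]],"turn":[[0,0,0],[0,0,0],[0,0,0],[0,0,0]]}'
python3 -m crank '{"travel":[[0,0,0.5],[0,0,0.5],[0,0,0],[0,0,0]],"turn":[[0,0,0],[0,0,0],[0,0,0],[0,0,0]]}'
```

```text
time: 20.4
ee_pos: [504.8, -241.3, 87.7]
tcp_rot: [3.142, 0.0, 0.327]
contact_force: [0.1, -0.6, -0.8]
width: 0.251
grip_force: 30.0
time: 20.8
ee_pos: [504.8, -241.4, 87.1]
tcp_rot: [3.141, -0.0, 0.327]
contact_force: [-1.9, 0.6, 5.3]
width: 0.256
grip_force: 30.0
```

Contact at the expected height (force moved from −1 to +5 N). I'll release and retreat upwards.

```bash

python3 -m crank '{"travel":[[0,0,0],[0,0,0],[0,0,0],[0,0,0],[0,0,0],[0,0,0]],"turn":[[0,0,0],[0,0,0],[0,0,0],[0,0,0],[0,0,0],[0,0,0]]}' 50
python3 -m crank '{"travel":[[0,0,-5],[0,0,-15],[0,0,-25],[0,0,-30],[0,0,-30],[0,0,-30],[0,0,-15],[0,0,0]],"turn":[[0,0,0],[0,0,0],[0,0,0],[0,0,0],[0,0,0],[0,0,0],[0,0,0],[0,0,0]]}'
python3 -m crank '{"travel":[[-20,0,0],[-30,0,0],[-30,0,0],[-30,0,0],[-30,0,0],[-20,0,0],[0,0,0],[0,0,0]],"turn":[[0,0,0],[0,0,0],[0,0,0],[0,0,0],[0,0,0],[0,0,0],[0,0,0],[0,0,0]]}'
python3 - <<'E'
from h import *
s=vision.capture("scene");t=vision.capture("top")
# connector stem tip / body expected pixels; darker-than-pan blob
for n,c in(("s",s),("t",t)): print(n,proj(c,[504.8,-241.4,73]),proj(c,[504.8,-241.4,131]))
a=cv2.resize(s["color"][240:360,80:240],(400,300));b=cv2.resize(t["color"][240:390,380:540],(400,375))[:300]
cv2.imwrite("pics/s7.png",np.hstack([a,b])[:,:,::-1])
E
```

```text
time: 21.4
ee_pos: [504.7, -241.3, 86.7]
tcp_rot: [-3.142, 0.0, 0.327]
contact_force: [-1.1, -0.1, -1.0]
width: 0.546
grip_force: 0.0
time: 22.2
ee_pos: [506.1, -241.7, 239.6]
tcp_rot: [3.138, -0.004, 0.327]
contact_force: [0.6, -0.8, 0.8]
width: 0.547
grip_force: 0.0
time: 23.0
ee_pos: [353.1, -292.5, 236.3]
tcp_rot: [-3.141, 0.0, 0.326]
contact_force: [2.0, 0.1, 0.7]
width: 0.546
grip_force: 0.0
s [157.51159592 306.09532093] [148.63577707 276.59128145]
t [457.24605088 318.55631929] [467.81624271 318.76482973]
```

View pics/s7.png

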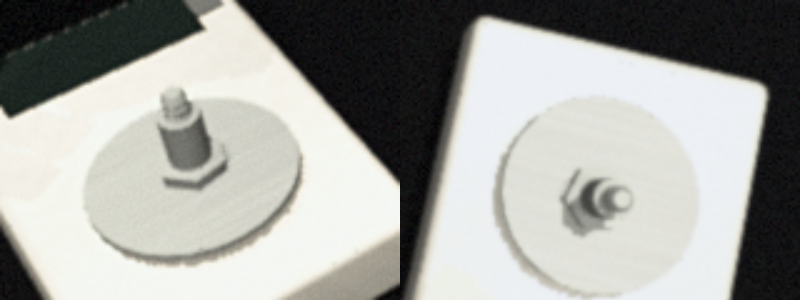

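The connector stands upright in the middle of the pan (left crop foot (195,165), right crop foot (588,200)), and the arm is clear.

```bash
python3 -c "
from station import job;print(job.sign_off())"
```

```text
the job is handed in; nothing more can be done
None
```

The job is handed in: the connector stands upright near the middle of the balance pan, set down at about 21 s with the arm clear by 23 s; I viewed 11 pictures, one over the limit of 10, and the sign-off returned no verdict.

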